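# Set the weld coupon's overhang on the bench block

## Task

Get the large flat coupon on the steel block ready for tacking: only push it with the fingertips, never lifting it, so that its long side lies flush against the fence, with its end sticking out over the edge of the block just as far as the fence does (40 mm), level with the fence's end. Then take the hand away; leave the other things round the block where they are.

Things in the scene. Friction and masses are not known exactly. Their poses are not given: they have to be found in the camera images.
- block: dark steel block fixed to the table, 220 (x) x 140 (y) x 45 mm high; origin at the centre of its underside, z up. Bright steel fence bar on top along its +y side: 20 mm wide, 12 mm above the top (screw heads 19), inner face at block y +50, from x +110 to x -150 mm, so it sticks out 40 mm past the block's -x edge (x -110), the end towards the robot. Top open on the other three sides
- fence_end (a point): lower corner of the fence's inner face at its free, sticking-out end, level with the block's top (block x -150, y +50, z +45 mm); axes as the block's
- coupon_center (a point): centre of the large coupon, a loose flat steel plate with a low weld bead across its middle: 60 (x) x 120 (y) x 8 mm thick (bead 10), 0.3 to 0.65 kg; 4 mm above its underside. Starts flat on the block, clear of the fence, long axis (y) within 15 degrees of the fence's line; dry friction. In place its centre is at block x -90, y +20 mm
- v_block: steel V-block, 45 x 60 x 42 mm; a bystander near the block, to be left alone; origin at the centre of its underside
- magnet: red arrow-shaped welding magnet, 75 x 75 x 16 mm; a bystander near the block, to be left alone; origin at the centre of its underside
- small_coupon: the small weld coupon, 40 x 80 x 14 mm, lying on the table; a bystander near the block, to be left alone; origin at the centre of its underside
- angle_piece: short piece of rusty angle steel, 75 x 50 x 50 mm; a bystander near the block, to be left alone; origin at the centre of its underside
- discs: stack of grinding discs, 126 mm across, 19 mm high; a bystander near the block, to be left alone; origin at the centre of its underside
- coupon: the same large coupon; origin at the centre of its underside, axes as coupon_center
Mind the look-alikes: they are no part of the job. Leave any turquoise look-alike of the coupon alone.

How it is judged:
By the outcome, as a careful person would: the job done as asked, in the order asked, and still so for the second after the job is handed in, with the robot touching nothing.
It also fails if it takes over 48 s, if anything falls off the work surface, if the arm or the gripper's body presses on something with over 40 N, if the wrist force passes 120 N, or if a joint passes its speed limit or range.

## Robot

A 6-joint arm with a two-finger parallel gripper is mounted at the origin on a cart in front of the work surface, level with it; the furniture and walls round the work are solid. World frame = base frame: x ahead of the robot, y to its left, z up, the work surface at z = 0. Lengths are in m, angles in degrees, forces in N, time in s.
With the tool pointing down it reaches from about 0.375 to 0.9 m from the base axis. Payload 3.1 kg.
Tool frame: the origin (TCP) lies at the very end of the fingers, on their centre line; the grasp point (between the pads) lies bot.hold_point_z behind it (bot.hold_point_z is the distance from the TCP to the grasp point, in m); z points along the fingers, y is the line along which they close (so a half turn about z gives the same grasp; the last joint's range is limited). The gripper opens to 87 mm and grips with 3 to 60 N. Pads are 19 mm wide; open, the fingers measure 117 mm over their backs; the gripper's body (75 mm by 190 mm) begins 51 mm behind the grasp point.
Start: joints at [65.174, 30.224, 82.088, -0, 67.689, -10.227], TCP at [0.157, 0.605, 0.223] pointing down, gripper open.
Joint ranges: [-176.69, 176.69], [-43.24, 126.21], [12.49, 139.97], [-82, 262], [0, 151.66], [-163.58, 163.58]. Speed limits (degrees/s): [159.86, 159.86, 180, 180, 180, 180].

## Interface

Orientations are given as a 3x3 rotation matrix whose columns are the frame's x, y, z axes.
In Python, from rig import bot gives the robot as it stands.
- The arm moves only by the tool apply_moves, never from a script. Its argument "plan" is one flat list of numbers, 4 for each row, row after row: the shift along the world's x, y, z normalised to -1 to 1, where 1 is 0.05 m, then the turn about the world's z normalised to -1 to 1, where 1 is 10 degrees. A call has 1 to 12 rows; each row shifts and turns the commanded pose from where the row before left it; what a row does not reach is not made up. A row lasts 1/8 s, in which the tool goes at most 62.5 mm and 10.7 degrees, less where a joint would pass 70% of its speed; a pose out of reach is approached as far as the arm can. A call with a number of a shift or a turn outside -1 to 1 is refused whole. A call with a gripper value outside its range is refused whole. "grip" is the closure, from -1 (fully open) to 1 (shut), so that 0 is half open, set as the call begins (left out, the last holds). The fingers move at their own pace and stop on an object; the grip force is fixed at half the most. Time passes only in rows, so rows that do not move let the fingers close. It gives the time, the measured TCP pose, the force, the opening and the grip force at its end, in the units of the state.
- bot.read_state(): the state, without advancing time (a new reading comes with each control period).
- bot.capture(name): name is "scene" or "top" or "wrist"; returns (picture, depth): 400x640x3 uint8, red, green, blue; 400x640 float32, m along the optical axis (not along the pixel's ray), 0 where there is no reading.
- bot.camera_info(name): a dict with "vertical_fov" (degrees; the focal length in pixels is half the picture's height over the tangent of half this angle, whatever the lens; pixels are square), "cx", "cy" (the principal point, pixels), "rvec" (rotation vector, rad) and "tvec" (3), from world to camera coordinates, as OpenCV has them; the wrist camera has in their place "mount" (4x4, takes a point from camera to tool coordinates, whose origin is the TCP and whose axes are the flange's). Camera axes: x right, y down, z forward; pixel columns grow to the right and rows downward; lengths in m; the calibration is good to about 2 mm. A picture is of the moment at which its call begins: read the wrist's pose just before it. camera_info takes no time and is no camera call.
- bot.hand_in(): hands the job in; it is judged then, once.
Trained networks look in the newest picture that a camera, given by its name, has taken for a name from the list of things; names that differ only in an ending like _2 or _b are one class to them, and where a whole thing is asked for, a point or a joint stands for the part that bears it (a point fixed in the world has none). Each returns a list of dicts, best first, with "p" (0 to 1); they miss things now and then, are a little off and sometimes report something else, mostly with a low value. They report only what shows in the picture. A call takes as long as a camera call. They do not tell look-alikes from the thing itself.
- bot.outline_of(camera, target): "mask" (400x640 bool, what is visible of it) and "xy" ([column, row] as shares, 0 to 1, of the picture: columns of its width, rows of its height, amid what is visible of it).
- bot.pinpoint(camera, target): "xy" ([column, row] as shares, 0 to 1, of the picture: columns of its width, rows of its height: a listed point, or the origin of a listed thing).
The state is a dict: "time_s": time; "joint_positions": joint angles; "qvel": joint speeds; "tau": joint torques, N m; "position": TCP position; "tcp_rot": TCP orientation; "force": force on the tool from outside, world axes, zero at the start; "moment": the same for the moment, N m; "opening": opening from 0.0 (shut) to 1.0 (fully open); "grasp_force": force on a finger pad.
Only numpy, scipy, OpenCV 4.12 (cv2) and the standard library are available. Lean on these libraries where they do the work, as an engineer would, in place of code of your own. Each camera call takes 0.05 s, during which the arm holds its last target. There are 200 camera calls.

## Working session

There is one attempt and no reset: what is moved stays moved. The work goes in short steps, Python scripts to look and compute and a tool call to move; the robot and the scene stay as the last step left them, time stands still between calls to the robot, and variables do not carry over. Pictures are saved under pics/ and viewed, at most 10 in all, crops included, and the job is handed in when it is done.

Besides the shell and the picture viewer there is one more tool, called after "Request:" as name(argument=value, ...), one argument or row to a line, values as JSON. apply_moves: Moves the arm, as the interface text tells. Its arguments: {"type":"object","properties":{"plan":{"type":"array","items":{"type":"number"}},"grip":{"type":"number"}},"required":["plan"]}

```bash
mkdir -p pics
cat > h.py <<'E'
import numpy as np, cv2
from rig import bot
def cam(n):
    i=bot.camera_info(n); f=200/np.tan(np.radians(i["vertical_fov"])/2)
    if "mount" in i:
        s=bot.read_state(); T=np.eye(4); T[:3,:3]=s["tcp_rot"]; T[:3,3]=s["position"]; T=T@np.array(i["mount"])
    else:
        R=cv2.Rodrigues(np.array(i["rvec"],float))[0]; T=np.eye(4); T[:3,:3]=R.T; T[:3,3]=-R.T@np.array(i["tvec"],float).ravel()
    return f,i["cx"],i["cy"],T
def cloud(n,depth,C):
    f,cx,cy,T=C; v,u=np.mgrid[:400,:640]
    P=np.stack([(u-cx)/f*depth,(v-cy)/f*depth,depth],-1)
    W=P@T[:3,:3].T+T[:3,3]; W[depth==0]=np.nan
    return W
def ray(C,xy,z):
    f,cx,cy,T=C; u,v=xy[0]*640,xy[1]*400
    d=T[:3,:3]@np.array([(u-cx)/f,(v-cy)/f,1]); return T[:3,3]+d*(z-T[2,3])/d[2]
def save(n,im): cv2.imwrite("pics/"+n+".png",im[...,::-1])
E
python3 - <<'E'
from h import *
print(bot.camera_info("top"),bot.camera_info("scene"),bot.read_state()["time_s"],bot.hold_point_z)
ims=[]
for n in ["top","scene"]:
    C=cam(n); p,d=bot.capture(n); save(n,p); ims.append(p); W=cloud(n,d,C); np.save(n+"W",W)
    print(n,C[3][:3,3])
    for t,z in [("coupon",.045),("coupon_center",.049),("fence_end",.045),("block",0)]:
        for r in bot.pinpoint(n,t)[:3]: print(n,t,round(r["p"],2),np.round(r["xy"]*np.array([640,400]) if 1 else 0),ray(C,r["xy"],z).round(4))
    for t in ["coupon","block"]:
        for r in bot.outline_of(n,t)[:3]:
            m=r["mask"]; print(n,"mask",t,round(r["p"],2),m.sum(),np.nanmedian(W[m],0).round(4))
E
```

```text
{'vertical_fov': 48.8711737082967, 'cx': 327.38631654858386, 'cy': 202.5717158752767, 'rvec': array([ 2.16417361, -2.22412275,  0.08762119]), 'tvec': array([0.13470643, 0.61716649, 1.18349609])} {'vertical_fov': 42.51054055501717, 'cx': 328.8978351789224, 'cy': 197.27009918234975, 'rvec': array([ 2.16152625, -1.09231046,  0.43137021]), 'tvec': array([-0.25267726,  0.4362543 ,  0.94911365])} 0.0 0.0187
top [0.54134426 0.13534852 1.2199715 ]
top coupon 0.92 [405. 139.] [ 0.786  -0.0958  0.045 ]
top coupon 0.7 [340. 222.] [0.5658 0.0872 0.045 ]
top coupon 0.63 [296. 186.] [0.6665 0.2005 0.045 ]
top coupon_center 0.89 [404. 139.] [ 0.786  -0.0945  0.049 ]
top coupon_center 0.59 [338. 223.] [0.5624 0.0918 0.049 ]
top fence_end 0.91 [294. 269.] [0.4455 0.2117 0.045 ]
top fence_end 0.29 [339. 224.] [0.5614 0.0898 0.045 ]
top block 0.62 [334. 224.] [0.5616 0.1001 0.    ]
top mask coupon 0.75 876 [ 0.8028 -0.1025  0.0071]
top mask coupon 0.63 1000 [0.5583 0.0907 0.0526]
top mask block 0.77 3329 [0.5625 0.1134 0.0453]
scene [-0.12078154 -0.41125729  0.98552503]
scene coupon 0.59 [332. 216.] [0.5536 0.0843 0.045 ]
scene coupon 0.46 [447. 206.] [ 0.7491 -0.1268  0.045 ]
scene coupon 0.41 [288. 201.] [0.5293 0.2049 0.045 ]
scene coupon_center 0.86 [330. 215.] [0.5507 0.0899 0.049 ]
scene coupon_center 0.6 [443. 200.] [ 0.7583 -0.1092  0.049 ]
scene fence_end 0.84 [266. 221.] [0.4469 0.2065 0.045 ]
scene fence_end 0.24 [411. 246.] [ 0.5881 -0.1167  0.045 ]
scene block 0.76 [328. 227.] [0.55   0.0962 0.    ]
scene mask coupon 0.91 846 [0.549  0.0913 0.0499]
scene mask coupon 0.8 244 [ 0.8025 -0.0625  0.0043]
scene mask block 0.59 3780 [0.5185 0.1109 0.0421]
```

View pics/top.png

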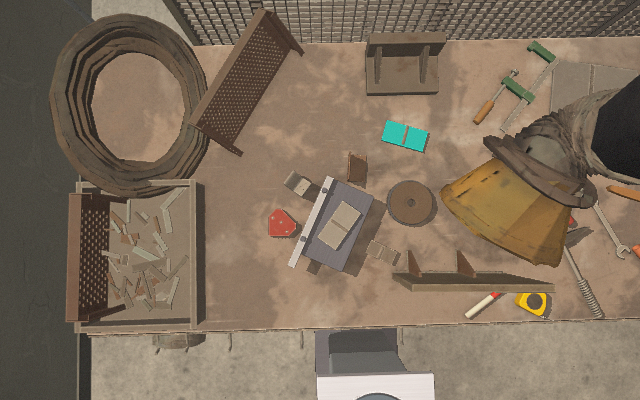

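View pics/scene.png

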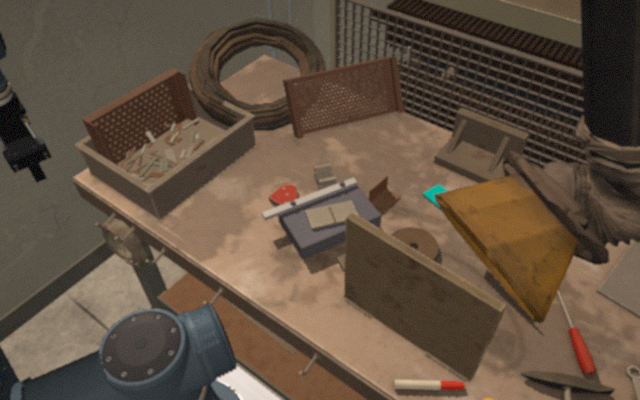

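Run:
```python
from h import *
s=bot.read_state(); print(s["tcp_rot"].round(3) if hasattr(s["tcp_rot"],"round") else s["tcp_rot"],bot.camera_info("wrist"))
W=np.load("topW.npy")
# fence/block tops
Z=W[...,2]; loc=(abs(W[...,0]-.56)<.2)&(abs(W[...,1]-.11)<.16)
for a,b in [(.040,.048),(.0495,.0545),(.055,.06)]:
    m=loc&(Z>a)&(Z<b); P=W[m][:,:2].astype(np.float32); print(a,b,len(P),cv2.minAreaRect(P*1000))
big=np.nanmax(np.where((W[...,0]<.9)&(abs(W[...,1])<.6),Z,-1)[:, :440]); print(big)
```

```text
[[-0.968  0.252 -0.   ]
 [ 0.252  0.968  0.   ]
 [ 0.     0.    -1.   ]] {'vertical_fov': 65.8616343462748, 'cx': 318.8247725066283, 'cy': 196.1149825770988, 'mount': array([[-1.43997380e-03, -9.65903427e-01, -2.58898623e-01,
         7.07913342e-02],
       [ 9.99998187e-01, -1.71340162e-03,  8.30476821e-04,
         1.52059546e-03],
       [-1.24575773e-03, -2.58896958e-01,  9.65904143e-01,
        -1.62243205e-01],
       [ 0.00000000e+00,  0.00000000e+00,  0.00000000e+00,
         1.00000000e+00]])}
0.04 0.048 2561 ((589.5800170898438, 99.5257797241211), (305.59844970703125, 222.89581298828125), 11.746465682983398)
0.0495 0.0545 925 ((583.0280151367188, 94.67588806152344), (135.43133544921875, 342.4532165527344), 64.58799743652344)
0.055 0.06 630 ((587.8307495117188, 101.43199157714844), (119.10456085205078, 342.2738037109375), 64.72846984863281)
0.27532133665902236
```

Request:
apply_moves(
  plan=[0.5,-0.8,0.5,0,0.6,-1,0.5,0,0.7,-1,0.5,0,0.7,-1,0.5,0,0.7,-1,0,0,0.7,-1,0,0,0.7,-1,0,0,0.6,-1,0,0,0.5,-1,0,0,0.3,-0.6,0,0,0,0,0,0],
  grip=-1,
)

```text
time_s: 2.08
position: [0.4546, 0.1389, 0.3197]
tcp_rot: [[-0.967, 0.256, 0.001], [0.256, 0.967, -0.0], [-0.001, 0.0, -1.0]]
force: [-0.6, 0.4, -0.1]
opening: 0.994
grasp_force: 0.0
```

Run:
```python
from h import *
n="wrist"; C=cam(n); p,d=bot.capture(n); save("w1",p); W=cloud(n,d,C); np.save("w1W",W); np.save("w1d",d)
import pickle; pickle.dump(C,open("w1C","wb"))
for t,z in [("coupon",.045),("coupon_center",.049),("fence_end",.045),("block",0)]:
    for r in bot.pinpoint(n,t)[:2]: print(t,round(r["p"],2),np.round(r["xy"]*np.array([640,400])),ray(C,r["xy"],z).round(4))
for t in ["coupon","block"]:
    for i,r in enumerate(bot.outline_of(n,t)[:2]):
        m=r["mask"]; P=W[m]; np.save(f"m_{t}{i}",m); print(t,round(r["p"],2),m.sum(),np.nanmedian(P,0).round(4))
        u=np.argwhere(m)[:,::-1]; q=np.array([ray(C,(x/640,y/400),.053 if t=="coupon" else .045)[:2] for x,y in u[::3]+.0])
        print(cv2.minAreaRect((q*1000).astype(np.float32)))
```

```text
coupon 0.7 [305. 238.] [0.5579 0.092  0.045 ]
coupon_center 0.9 [305. 240.] [0.5601 0.0916 0.049 ]
fence_end 0.74 [299. 316.] [0.6875 0.0453 0.045 ]
fence_end 0.62 [366. 149.] [0.4506 0.2111 0.045 ]
block 0.29 [367. 147.] [0.4548 0.2177 0.    ]
coupon 0.66 2148 [0.5407 0.1028 0.0532]
((545.469482421875, 100.57199096679688), (61.652610778808594, 91.54779052734375), 55.04255294799805)
```

View pics/w1.png

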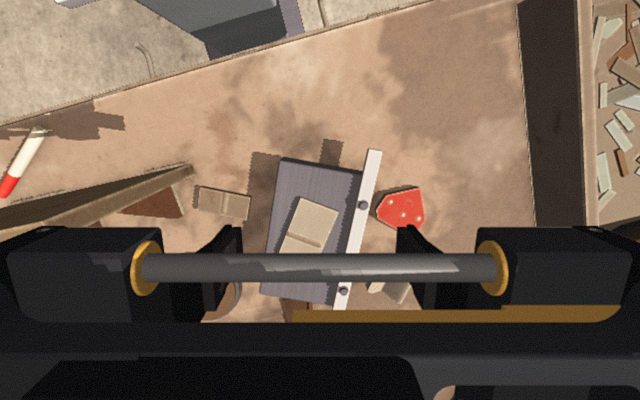

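Request:
apply_moves(
  plan=[1,-0.2,0,0,1,-0.2,0,0,1,-0.1,0,0,0,0,0,0,0,0,0,0],
)

```text
time_s: 3.05
position: [0.6024, 0.1165, 0.3189]
tcp_rot: [[-0.968, 0.251, -0.002], [0.251, 0.968, 0.0], [0.002, -0.0, -1.0]]
force: [1.1, -0.1, 0.3]
opening: 0.998
grasp_force: 0.0
```

```bash
cat > look.py <<'E'
from h import *
import sys,pickle
nm=sys.argv[1]
n="wrist"; C=cam(n); p,d=bot.capture(n); save(nm,p); W=cloud(n,d,C); np.savez(nm,p=p,d=d,W=W); pickle.dump(C,open(nm+"C","wb"))
for t,z in [("coupon",.045),("coupon_center",.049),("fence_end",.045),("block",0)]:
    for r in bot.pinpoint(n,t)[:2]: print(t,round(r["p"],2),np.round(r["xy"]*np.array([640,400])),ray(C,r["xy"],z).round(4))
for t in ["coupon","block"]:
    for i,r in enumerate(bot.outline_of(n,t)[:1]):
        m=r["mask"]; P=W[m]; np.save(f"{nm}_{t}",m); print(t,round(r["p"],2),m.sum(),np.nanmedian(P,0).round(4))
        u=np.argwhere(m)[:,::-1]; q=np.array([ray(C,(x/640,y/400),.053 if t=="coupon" else .045)[:2] for x,y in u[::3]+.0])
        print(cv2.minAreaRect((q*1000).astype(np.float32)))
s=bot.read_state(); print(np.round(s["joint_positions"],1))
E
python3 look.py w2; python3 -c "
import numpy as np
W=np.load('topW.npy'); m=(W[...,2]>.1)&(W[...,0]<.75)&(abs(W[...,1]+.1)<.25)
P=W[m]; print(len(P), P.min(0),P.max(0)); i=P[:,1].argmax(); print(P[i])
"
```

```text
coupon 0.59 [224. 301.] [ 0.7764 -0.085   0.045 ]
coupon 0.56 [295. 143.] [0.5638 0.0935 0.045 ]
coupon_center 0.92 [227. 301.] [ 0.7767 -0.0784  0.049 ]
coupon_center 0.82 [297. 143.] [0.5638 0.0966 0.049 ]
fence_end 0.78 [360.  32.] [0.4499 0.2132 0.045 ]
block 0.88 [302. 141.] [0.5666 0.1008 0.    ]
coupon 0.93 3892 [0.5563 0.0922 0.0532]
((558.9210815429688, 90.76802062988281), (60.6511116027832, 120.26254272460938), 53.28556823730469)
block 0.62 12649 [0.5451 0.1187 0.0455]
((545.527587890625, 111.9806137084961), (140.54830932617188, 264.53973388671875), 64.50584411621094)
[  0.5  24.1  76.7  -0.   79.2 -74.9]
16569 [ 0.39788308 -0.34999183  0.10010448] [ 0.74994092 -0.05342034  0.69486708]
[ 0.41755972 -0.05342034  0.26528373]
```

View pics/w2.png

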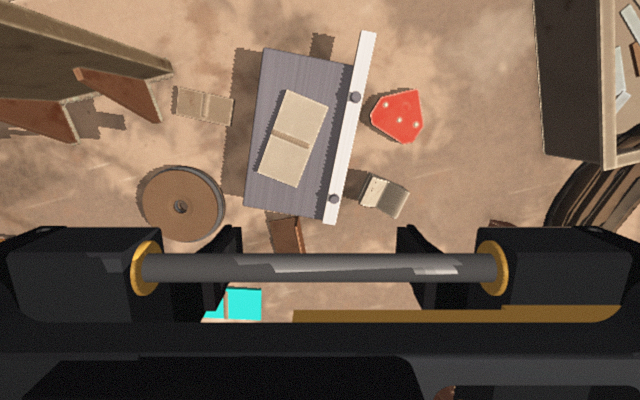

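```bash
cat > fit.py <<'E'
from h import *
import sys,pickle
nm=sys.argv[1]; D=np.load(nm+".npz"); C=pickle.load(open(nm+"C","rb")); p=D["p"].astype(int)
cm=np.load(nm+"_coupon.npy"); bm=np.load(nm+"_block.npy")
def rect(m,z):
    n,l,s,_=cv2.connectedComponentsWithStats(m.astype(np.uint8)); k=1+s[1:,4].argmax(); m=(l==k)
    c=cv2.findContours(m.astype(np.uint8),0,2)[0]; c=max(c,key=cv2.contourArea)[:,0]
    q=np.array([ray(C,(x/640,y/400),z)[:2]*1000 for x,y in c]).astype(np.float32)
    return m,cv2.minAreaRect(q)
Z=D["W"][...,2]; 
near=cv2.dilate((bm|cm).astype(np.uint8),np.ones((9,9)))>0
br=(p.min(-1)>190)&near&(~cm)
fm,fr=rect(br,.057); print("fence",fr, fm.sum(), "z",np.nanmedian(Z[fm]))
(w,h),a=fr[1],fr[2]
# x axis of block points along long side, away from robot
ang=a if w>h else a+90
th=np.radians(ang); ex=np.array([np.cos(th),np.sin(th)]); ex=ex if ex[0]>0 else -ex; ey=np.array([-ex[1],ex[0]])
o=np.array(fr[0])-ey*60+ex*20; print("block o",o,"yaw",np.degrees(np.arctan2(ex[1],ex[0])))
gm,cr=rect(cm,.053); print("coupon",cr,"z",np.nanmedian(Z[gm]))
dd=np.array(cr[0])-o; print("coupon in block",dd@ex,dd@ey)
for b in cv2.boxPoints(cr): print((( b-o)@ex).round(1),((b-o)@ey).round(1))
E
python3 fit.py w2
```

```text
fence ((570.8630981445312, 166.33416748046875), (19.495922088623047, 258.5982971191406), 64.58478546142578) 2480 z 0.057273231753840276
block o [563.17702574 103.55738602] yaw -25.415214538574222
coupon ((558.8412475585938, 90.79293823242188), (60.69437789916992, 120.42652130126953), 53.351600646972656) z 0.05319862676650716
coupon in block 1.5620143253041046 -13.389929459374478
-63.4 -31.4
54.7 -54.9
66.5 4.6
-51.6 28.1
```

Request:
apply_moves(
  plan=[-0.13,-0.15,-0.2,-1,-0.13,-0.15,-0.2,-1,-0.13,-0.15,-0.2,-1,-0.13,-0.15,-0.2,-1,-0.13,-0.15,-0.2,-1,-0.13,-0.15,-0.2,-1,-0.13,-0.15,-0.2,-1,-0.13,-0.15,-0.3,-1,-0.13,-0.15,-0.4,-1,-0.13,-0.15,-0.4,-1,-0.13,-0.15,-0.4,-0.1,0,0,0,0],
  grip=-0.4,
)

```text
time_s: 4.9
position: [0.5303, 0.0332, 0.1736]
tcp_rot: [[0.433, 0.902, -0.004], [0.902, -0.433, 0.001], [-0.001, -0.004, -1.0]]
force: [0.4, 0.1, 0.2]
opening: 0.697
grasp_force: 0.0
```

```bash
cat > st.py <<'E'
from h import *
import sys
s=bot.read_state(); o=np.array([563.2,103.6]); th=np.radians(-25.4); ex=np.array([np.cos(th),np.sin(th)]); ey=np.array([-ex[1],ex[0]])
P=np.array(s["position"])*1000; R=np.array(s["tcp_rot"]); d=P[:2]-o
print("block xy",(d@ex).round(1),(d@ey).round(1),"z",P[2].round(1),"tool y ang",np.degrees(np.arctan2(R[1,1],R[0,1])).round(2),"F",np.round(s["force"],1),"open",s["opening"],"t",s["time_s"],"j6",np.round(s["joint_positions"][5],1))
for a in sys.argv[1:]:
    x,y,z=map(float,a.split(",")); t=o+ex*x+ey*y; print(a,"->units",((np.r_[t,z]-P)/50).round(3))
E
python3 st.py 0,-80,49.5 0,-80,60
```

```text
block xy 0.5 -77.7 z 173.6 tool y ang -25.63 F [0.4 0.1 0.2] open 0.6967873760019778 t 4.9 j6 17.2
0,-80,49.5 ->units [-0.028 -0.037 -2.482]
0,-80,60 ->units [-0.028 -0.037 -2.272]
```

Request:
apply_moves(
  plan=[0,0,-0.8,0,0,0,-0.8,0,0,0,-0.6,0,0,0,-0.2,0,0,0,0,0,0,0,0,0],
)

```text
time_s: 5.65
position: [0.5332, 0.0332, 0.0559]
tcp_rot: [[0.432, 0.902, 0.003], [0.902, -0.432, -0.0], [0.001, 0.003, -1.0]]
force: [-0.1, 0.6, -0.4]
opening: 0.7
grasp_force: 0.0
```

```bash
python3 st.py 0,-80,49 0,-30,49
```

```text
block xy 3.0 -76.4 z 55.9 tool y ang -25.59 F [-0.1  0.6 -0.4] open 0.7003929998154559 t 5.65 j6 17.2
0,-80,49 ->units [-0.085 -0.038 -0.138]
0,-30,49 ->units [ 0.344  0.865 -0.138]
```

Request:
apply_moves(
  plan=[0,0,-0.13,0,0.05,0.108,0,0,0.05,0.108,0,0,0.05,0.108,0,0,0.05,0.108,0,0,0.05,0.108,0,0,0.05,0.108,0,0,0.05,0.108,0,0,0.05,0.108,0,0,0,0,0,0],
)

```text
time_s: 6.9
position: [0.5519, 0.0773, 0.0479]
tcp_rot: [[0.432, 0.902, 0.0], [0.902, -0.432, 0.001], [0.001, -0.0, -1.0]]
force: [-0.3, -0.4, 0.4]
opening: 0.704
grasp_force: 0.0
```

```bash
python3 st.py 0,-21,49; python3 look.py w3
```

```text
block xy 1.1 -28.6 z 47.9 tool y ang -25.59 F [-0.3 -0.4  0.4] open 0.7039695458543078 t 6.9 j6 22.0
0,-21,49 ->units [0.045 0.146 0.022]
coupon 0.65 [306. 169.] [0.564  0.1194 0.045 ]
coupon_center 0.85 [307. 172.] [0.5639 0.1183 0.049 ]
coupon_center 0.63 [561. 175.] [0.6848 0.0586 0.049 ]
fence_end 0.56 [ 25. 105.] [0.4485 0.2118 0.045 ]
coupon 0.94 26370 [0.5643 0.1207 0.0531]
((563.5702514648438, 119.06198120117188), (59.580081939697266, 119.3222427368164), 64.3251953125)
block 0.82 56832 [0.5685 0.1369 0.0459]
((543.6453857421875, 113.40511322021484), (141.3328857421875, 279.3699645996094), 64.63031005859375)
[-3.6 39.9 99.4  0.  40.6 22. ]
```

View pics/w3.png

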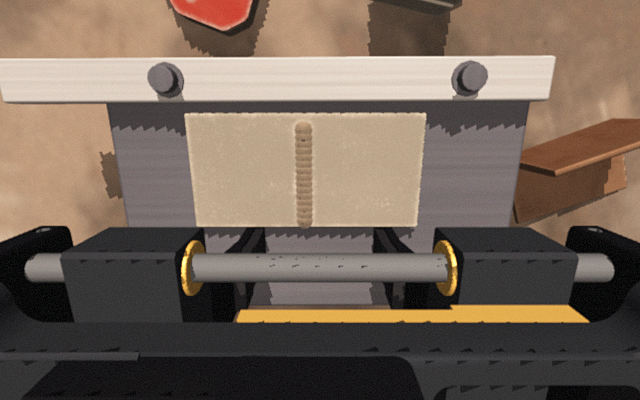

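Request:
apply_moves(
  plan=[0.034,0.072,0.01,0,0.017,0.036,0,0,0,0,0,0],
)

```text
time_s: 7.62
position: [0.5543, 0.0817, 0.0485]
tcp_rot: [[0.431, 0.902, -0.0], [0.902, -0.431, -0.001], [-0.001, -0.0, -1.0]]
force: [-0.9, -2.4, -0.8]
opening: 0.7
grasp_force: 1.2
```

```bash
python3 st.py; python3 look.py w4|grep '((' ;python3 fit.py w4
```

```text
block xy 1.3 -23.6 z 48.5 tool y ang -25.55 F [-0.9 -2.4 -0.8] open 0.699582289589167 t 7.625 j6 22.6
((565.809326171875, 123.6842041015625), (60.261470794677734, 120.32837677001953), 64.37450408935547)
((543.9647216796875, 113.98017883300781), (138.6555633544922, 279.2933654785156), 64.64600372314453)
fence ((570.8766479492188, 165.97593688964844), (18.262744903564453, 257.4648742675781), 64.58905792236328) 13768 z 0.057122594087594875
block o [563.19525674 103.19858246] yaw -25.41094207763672
coupon ((565.7344970703125, 123.7201156616211), (60.261451721191406, 120.49419403076172), 64.37450408935547) z 0.05313474415771113
coupon in block -6.512369325198907 19.625751250374847
-66.9 -10.3
53.6 -10.7
53.8 49.5
-66.6 50.0
```

Request:
apply_moves(
  plan=[-0.1,-0.216,0,0,-0.07,-0.144,0.4,0,0,0,0.9,0,0.15,0.1,0.2,1,0.15,0.1,0,1,0.15,0.1,0,1,0.15,0.1,0,1,0.15,0.1,0,1,0.15,0.1,0,1,0.15,0.1,0,1,0.15,0.1,0,1,0.15,0.1,0,1],
  grip=0.66,
)

```text
time_s: 9.48
position: [0.6136, 0.1089, 0.1237]
tcp_rot: [[-0.904, 0.428, 0.0], [0.428, 0.904, 0.001], [0.0, 0.001, -1.0]]
force: [0.2, -0.7, 0.2]
opening: 0.168
grasp_force: 0.0
```

```bash
python3 st.py 78,20,100 78,20,49
```

```text
block xy 43.2 26.4 z 123.7 tool y ang 64.68 F [ 0.2 -0.7  0.2] open 0.16763538549753806 t 9.475 j6 -64.9
78,20,100 ->units [ 0.573 -0.414 -0.474]
78,20,49 ->units [ 0.573 -0.414 -1.494]
```

Request:
apply_moves(
  plan=[0.3,-0.2,0,0,0.28,-0.22,0,0,0,0,-0.5,0,0,0,-0.5,0,0,0,-0.3,0,0,0,0,0,0,0,0,0],
)

```text
time_s: 10.35
position: [0.6433, 0.0876, 0.0593]
tcp_rot: [[-0.902, 0.433, 0.002], [0.433, 0.902, -0.0], [-0.001, 0.001, -1.0]]
force: [0.9, -0.1, 0.5]
opening: 0.175
grasp_force: 0.0
```

```bash
python3 st.py 78,21,49
```

```text
block xy 79.2 19.9 z 59.3 tool y ang 64.37 F [ 0.9 -0.1  0.5] open 0.17541132062482953 t 10.35 j6 -66.5
78,21,49 ->units [-0.013  0.03  -0.206]
```

Request:
apply_moves(
  plan=[0,0.02,-0.2,0,-0.145,0.069,0,0,-0.145,0.069,0,0,-0.145,0.069,0,0,-0.145,0.069,0,0,-0.145,0.069,0,0,-0.145,0.069,0,0,-0.145,0.069,0,0,-0.145,0.069,0,0,-0.145,0.069,0,0,-0.1,0.05,0,0,0,0,0,0],
)

```text
time_s: 11.85
position: [0.5711, 0.1229, 0.0485]
tcp_rot: [[-0.902, 0.432, -0.002], [0.432, 0.902, 0.0], [0.002, -0.0, -1.0]]
force: [0.3, -0.0, -0.4]
opening: 0.169
grasp_force: 0.2
```

```bash
python3 st.py -17,20,49; python3 look.py w5 ;python3 fit.py w5
```

```text
block xy -1.1 20.8 z 48.5 tool y ang 64.4 F [ 0.3 -0.  -0.4] open 0.169076812773088 t 11.85 j6 -63.3
-17,20,49 ->units [-0.294  0.122  0.009]
coupon 0.57 [314. 114.] [0.5069 0.1527 0.045 ]
coupon_center 0.93 [310. 114.] [0.5059 0.1511 0.049 ]
block 0.72 [289. 221.] [0.566  0.1036 0.    ]
coupon 0.82 27388 [0.5038 0.1518 0.0532]
((510.344970703125, 149.49130249023438), (59.94378662109375, 108.8957748413086), 64.54950714111328)
block 0.61 32027 [0.5007 0.1074 0.0454]
((527.5856323242188, 121.73768615722656), (142.0113525390625, 168.36062622070312), 64.61650085449219)
[  1.1  41.2  95.3   0.   43.6 -63.3]
fence ((527.8771362304688, 186.21856689453125), (18.872819900512695, 106.00861358642578), 64.57298278808594) 7782 z 0.057153606985470076
block o [520.17813226 123.44337006] yaw -25.427017211914062
coupon ((510.3489990234375, 149.5008544921875), (60.063499450683594, 108.98743438720703), 64.64009857177734) z 0.053171169073111826
coupon in block -20.065082637190507 19.31312543018234
-74.5 -10.8
34.5 -10.7
34.4 49.4
-74.6 49.3
```

View pics/w5.png

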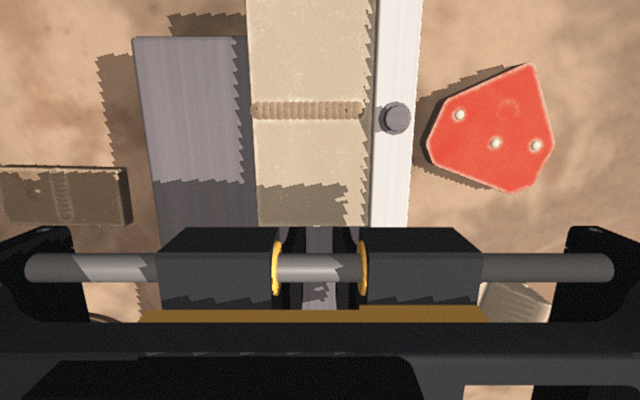

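Request:
apply_moves(
  plan=[-0.09,0.042,0,0,-0.09,0.042,0,0,-0.05,0.022,0,0,0,0,0,0,0,0,0,0],
)

```text
time_s: 12.82
position: [0.5601, 0.1279, 0.0485]
tcp_rot: [[-0.902, 0.432, -0.001], [0.432, 0.902, 0.0], [0.001, -0.0, -1.0]]
force: [0.1, -0.0, -0.3]
opening: 0.169
grasp_force: 0.0
```

```bash
python3 st.py -17,20,49 40,20,220
```

```text
block xy -13.2 20.6 z 48.5 tool y ang 64.39 F [ 0.1 -0.  -0.3] open 0.1686567553755477 t 12.825 j6 -62.7
-17,20,49 ->units [-0.074  0.021  0.009]
40,20,220 ->units [ 0.956 -0.468  3.429]
```

Request:
apply_moves(
  plan=[0.18,-0.086,0,0,0.18,-0.086,0.2,0,0,0,0.8,0,0,0,0.8,0,0,0,0.7,0,0,0,0,0,0,0,0,0],
)

```text
time_s: 13.7
position: [0.5785, 0.1189, 0.1734]
tcp_rot: [[-0.902, 0.432, -0.0], [0.432, 0.902, -0.0], [0.0, -0.0, -1.0]]
force: [0.1, 0.3, 0.8]
opening: 0.169
grasp_force: 0.0
```

```bash
python3 st.py -10,20,49; python3 look.py w6 ;python3 fit.py w6
```

```text
block xy 7.3 20.4 z 173.4 tool y ang 64.38 F [0.1 0.3 0.8] open 0.16939111687345093 t 13.7 j6 -63.6
-10,20,49 ->units [-0.316  0.142 -2.489]
coupon 0.57 [317.  90.] [0.4962 0.1587 0.045 ]
coupon_center 0.61 [313.  90.] [0.4949 0.1551 0.049 ]
fence_end 0.9 [351.   7.] [0.449  0.2127 0.045 ]
block 0.71 [299. 175.] [0.5649 0.1029 0.    ]
coupon 0.72 10249 [0.4904 0.1582 0.0532]
((494.97747802734375, 156.907958984375), (61.350738525390625, 120.31808471679688), 64.29576110839844)
block 0.68 21116 [0.5404 0.106  0.0454]
((527.459716796875, 120.86151885986328), (142.2915496826172, 227.95626831054688), 64.37210083007812)
[  0.8  31.1  89.9  -0.   59.1 -63.6]
fence ((547.7635498046875, 176.90042114257812), (19.113739013671875, 207.33299255371094), 64.58477020263672) 4579 z 0.05719993846653737
block o [540.07746068 114.12364173] yaw -25.415229797363295
coupon ((495.1104736328125, 157.246337890625), (62.27540588378906, 120.27408599853516), 64.416259765625) z 0.05319739726957612
coupon in block -59.12233127094167 19.650618161331373
-119.4 -11.3
0.9 -11.7
1.1 50.6
-119.2 51.0
```

View pics/w6.png

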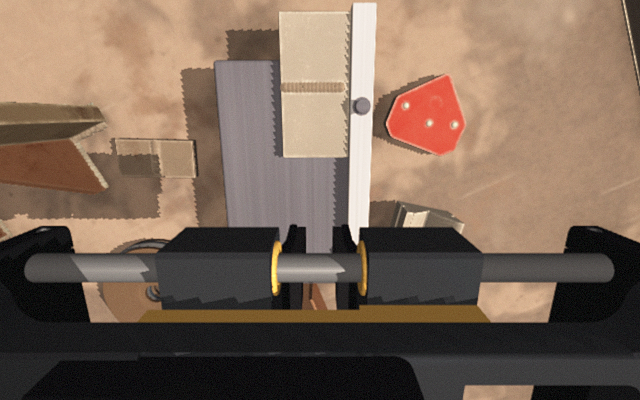

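Request:
apply_moves(
  plan=[0,0,-0.9,0,0,0,-0.9,0,0,0,-0.6,0,0,0,0,0,0,0,0,0],
)

```text
time_s: 14.68
position: [0.5795, 0.1192, 0.0543]
tcp_rot: [[-0.902, 0.432, 0.002], [0.432, 0.902, -0.0], [-0.001, 0.001, -1.0]]
force: [0.0, -0.2, -0.0]
opening: 0.171
grasp_force: 0.0
```

```bash
python3 st.py -17.8,20.5,49
```

```text
block xy 8.1 21.1 z 54.3 tool y ang 64.4 F [ 0.  -0.2 -0. ] open 0.1710532911062654 t 14.675 j6 -63.6
-17.8,20.5,49 ->units [-0.472  0.212 -0.107]
```

Request:
apply_moves(
  plan=[0,0,-0.1,0,-0.12,0.055,0,0,-0.12,0.055,0,0,-0.1,0.046,0,0,-0.06,0.027,0,0,-0.06,0.024,0,0,0,0,0,0,0,0,0,0],
)

```text
time_s: 15.68
position: [0.5561, 0.1295, 0.0487]
tcp_rot: [[-0.902, 0.432, 0.001], [0.432, 0.902, 0.0], [-0.001, 0.0, -1.0]]
force: [0.8, -0.3, 0.7]
opening: 0.169
grasp_force: 0.7
```

```bash
python3 st.py -17.8,20.5,49
```

```text
block xy -17.6 20.4 z 48.7 tool y ang 64.39 F [ 0.8 -0.3  0.7] open 0.16900058600355347 t 15.675 j6 -62.5
-17.8,20.5,49 ->units [-0.003  0.004  0.005]
```

Request:
apply_moves(
  plan=[0.18,-0.086,0,0,0.1,-0.05,0.4,0,0,0,0.8,0],
)

```text
time_s: 16.05
position: [0.5687, 0.1221, 0.1073]
tcp_rot: [[-0.901, 0.433, -0.005], [0.433, 0.901, -0.0], [0.005, -0.002, -1.0]]
force: [0.2, 0.9, 0.4]
opening: 0.17
grasp_force: 0.0
```

Request:
apply_moves(
  plan=[0,0,0.3,0,-0.25,-0.055,0,-1,-0.25,-0.055,0,-1,-0.25,-0.055,0,-1,-0.25,-0.055,0,-1,-0.25,-0.055,0,-1,-0.25,-0.055,0,-1,-0.25,-0.055,0,-1,-0.25,-0.055,0,-1,-0.25,-0.055,0,-1,0,0,0,0],
  grip=-0.4,
)

```text
time_s: 17.42
position: [0.4557, 0.0979, 0.1231]
tcp_rot: [[0.431, 0.903, -0.003], [0.903, -0.431, 0.0], [-0.001, -0.003, -1.0]]
force: [0.1, 0.8, 0.6]
opening: 0.698
grasp_force: 0.0
```

```bash
python3 st.py -90,-45,49; python3 look.py w7 ;python3 fit.py w7
```

```text
block xy -94.7 -51.3 z 123.1 tool y ang -25.5 F [0.1 0.8 0.6] open 0.6977007697778186 t 17.425 j6 23.8
-90,-45,49 ->units [ 0.138  0.074 -1.481]
coupon 0.94 [331. 118.] [0.4932 0.1567 0.045 ]
coupon_center 0.96 [327. 115.] [0.4914 0.1596 0.049 ]
coupon_center 0.39 [395. 281.] [0.485  0.0101 0.049 ]
fence_end 0.86 [246.  75.] [0.4501 0.2109 0.045 ]
block 0.78 [425. 139.] [0.5636 0.1014 0.    ]
coupon 0.74 13904 [0.491  0.1598 0.0532]
((490.32318115234375, 158.59190368652344), (59.914146423339844, 119.48666381835938), 64.3945541381836)
block 0.97 46686 [0.5788 0.1023 0.0454]
((548.605224609375, 111.39447021484375), (141.6277313232422, 273.06884765625), 64.47764587402344)
[ -1.6  27.7 109.7   0.   42.5  23.9]
fence ((570.9119873046875, 165.96026611328125), (18.111583709716797, 257.7503662109375), 64.63050842285156) 9578 z 0.057163258480378315
block o [563.27601423 103.17737103] yaw -25.369491577148445
coupon ((490.3002624511719, 158.60287475585938), (59.91412353515625, 119.60277557373047), 64.39454650878906) z 0.0531909052265426
coupon in block -89.68551287835228 18.813707543332253
-149.6 -10.9
-30.0 -11.4
-29.8 48.5
-149.4 49.0
```

View pics/w7.png

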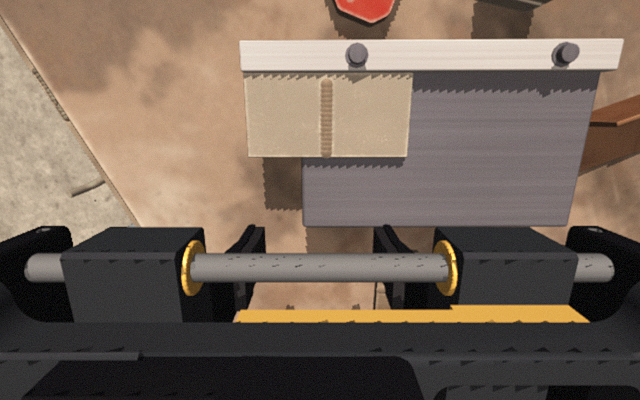

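Request:
apply_moves(
  plan=[0.138,0.074,-0.5,0,0,0,-0.6,0,0,0,-0.36,0,0,0,0,0,0,0,0,0],
)

```text
time_s: 18.4
position: [0.4646, 0.1017, 0.051]
tcp_rot: [[0.432, 0.902, 0.001], [0.902, -0.432, -0.0], [0.0, 0.001, -1.0]]
force: [-0.3, -0.5, -0.1]
opening: 0.697
grasp_force: 0.0
```

```bash
python3 st.py -90,-27,49 -90,-23,49
```

```text
block xy -88.2 -44.0 z 51.0 tool y ang -25.58 F [-0.3 -0.5 -0.1] open 0.6974184088131061 t 18.4 j6 24.4
-90,-27,49 ->units [ 0.114  0.323 -0.04 ]
-90,-23,49 ->units [ 0.148  0.395 -0.04 ]
```

Request:
apply_moves(
  plan=[0.05,0.108,-0.03,0,0.05,0.108,0,0,0.034,0.072,0,0,0.025,0.054,0,0,0.013,0.027,0,0,0.009,0.018,0,0,0,0,0,0],
)

```text
time_s: 19.27
position: [0.4728, 0.1204, 0.0491]
tcp_rot: [[0.431, 0.902, -0.001], [0.902, -0.431, -0.001], [-0.001, -0.0, -1.0]]
force: [-1.6, -4.4, 1.8]
opening: 0.7
grasp_force: 2.2
```

```bash
python3 st.py; python3 look.py w8|grep '((' ;python3 fit.py w8
```

```text
block xy -88.9 -23.6 z 49.1 tool y ang -25.56 F [-1.6 -4.4  1.8] open 0.7003467886123401 t 19.275 j6 26.8
((490.5025329589844, 158.87203979492188), (59.811527252197266, 119.35511016845703), 64.63337707519531)
((537.225341796875, 117.24623107910156), (138.81817626953125, 249.7584228515625), 64.66552734375)
fence ((552.4540405273438, 184.02371215820312), (1.3605376482009888, 208.1847381591797), 64.48693084716797) 790 z 0.05684200835107628
block o [544.66076385 121.26014917] yaw -25.51306915283204
coupon ((490.5190734863281, 158.86331176757812), (59.81499099731445, 119.3917465209961), 64.6319808959961) z 0.05314697829973836
coupon in block -65.05849510611043 10.616623151500795
-124.7 -19.4
-5.3 -19.1
-5.4 40.7
-124.8 40.4
```

Request:
apply_moves(
  plan=[0.013,0.027,0,0,0.009,0.018,0,0,0,0,0,0],
)

```text
time_s: 20.0
position: [0.4729, 0.1208, 0.0491]
tcp_rot: [[0.43, 0.903, -0.003], [0.903, -0.43, -0.004], [-0.005, -0.001, -1.0]]
force: [-2.7, -14.3, 3.4]
opening: 0.699
grasp_force: 7.0
```

```bash
python3 st.py
```

```text
block xy -88.9 -23.1 z 49.1 tool y ang -25.47 F [ -2.7 -14.3   3.4] open 0.69949618788667 t 20.0 j6 27.1
```

Force rises with no motion, so it is flush. I'll back off, lift and check.

Request:
apply_moves(
  plan=[-0.05,-0.108,0,0,-0.17,-0.36,0,0,-0.17,-0.36,0.2,0,0,0,0.8,0,0,0,0.9,0,0,0,0,0,0,0,0,0],
)

```text
time_s: 20.88
position: [0.4545, 0.0822, 0.1438]
tcp_rot: [[0.432, 0.902, 0.0], [0.902, -0.432, 0.001], [0.001, -0.0, -1.0]]
force: [-0.5, 0.6, -0.2]
opening: 0.7
grasp_force: 0.0
```

```bash
python3 st.py; python3 look.py w9 ;python3 fit.py w9
python3 - <<'E'
from h import *
p=cv2.imread("pics/w9.png"); cv2.imwrite("pics/w9c.png",cv2.resize(p[40:190,200:420],None,fx=3.5,fy=3.5,interpolation=2))
E
```

```text
block xy -89.1 -66.0 z 143.8 tool y ang -25.61 F [-0.5  0.6 -0.2] open 0.699845963841182 t 20.875 j6 21.9
coupon 0.66 [319.  97.] [0.4911 0.1593 0.045 ]
coupon_center 0.9 [318.  96.] [0.4906 0.1603 0.049 ]
fence_end 0.88 [241.  57.] [0.449  0.2123 0.045 ]
block 0.62 [413. 121.] [0.5642 0.1017 0.    ]
coupon 0.59 12370 [0.4909 0.1598 0.0532]
((490.61328125, 158.63894653320312), (61.06743240356445, 120.34650421142578), 64.29944610595703)
block 0.94 41838 [0.5785 0.102  0.0454]
((548.1668701171875, 112.10722351074219), (142.64373779296875, 272.4140625), 64.31306457519531)
[ -3.7  25.3 109.5   0.   45.3  21.9]
fence ((570.4029541015625, 165.88922119140625), (18.033727645874023, 257.4395446777344), 64.62419891357422) 8354 z 0.05717943214671212
block o [562.76006732 103.10716737] yaw -25.37580108642579
coupon ((490.7330322265625, 158.58139038085938), (61.067440032958984, 120.61198425292969), 64.29948425292969) z 0.05321520180462874
coupon in block -88.85128188860969 19.254425700214
-149.3 -10.9
-28.7 -11.6
-28.4 49.4
-149.0 50.1
```

View pics/w9c.png

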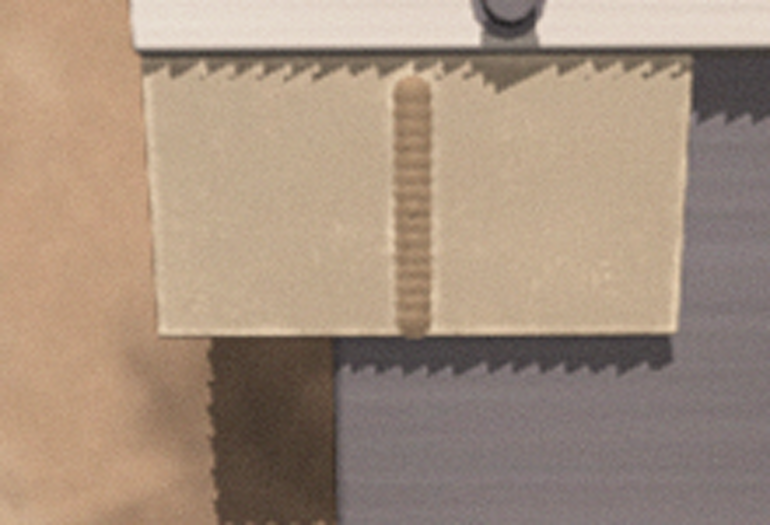

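Run:
```python
from h import *
import pickle
th=np.radians(-25.4); ex=np.array([np.cos(th),np.sin(th)]); ey=np.array([-ex[1],ex[0]]); o=np.array([563.2,103.6])
for nm in ["w7","w9"]:
    D=np.load(nm+".npz"); C=pickle.load(open(nm+"C","rb")); f,cx,cy,T=C
    g=cv2.GaussianBlur(D["p"].astype(np.float32),(0,0),1)
    def prof(z,y,xs):
        out=[]
        for x in xs:
            w=np.r_[(o+ex*x+ey*y)/1000,z]; q=T[:3,:3].T@(w-T[:3,3]); out.append([q[0]/q[2]*f+cx,q[1]/q[2]*f+cy])
        m=np.array(out,np.float32)[None]; return cv2.remap(g,m[...,0],m[...,1],1)[0]
    def edge(z,ys,x0):
        xs=np.arange(x0-8,x0+8,.1); r=[]
        for y in ys:
            d=np.linalg.norm(np.gradient(prof(z,y,xs),axis=0),axis=1); r.append(xs[d.argmax()])
        return np.median(r).round(2),np.std(r).round(2)
    print(nm,"fence",edge(.057,range(54,67),-150),"coupon-",edge(.053,range(-5,40,2),-150),"coupon+",edge(.053,range(-5,40,2),-30))
```

```text
w7 fence (np.float64(-148.9), np.float64(0.25)) coupon- (np.float64(-148.4), np.float64(0.34)) coupon+ (np.float64(-29.4), np.float64(0.29))
w9 fence (np.float64(-149.1), np.float64(0.34)) coupon- (np.float64(-148.8), np.float64(0.41)) coupon+ (np.float64(-29.8), np.float64(0.25))
```

Request:
apply_moves(
  plan=[0,0,0.8,0,0,0,0.8,0,0,0,0,0,0,0,0,0],
)

```text
time_s: 21.72
position: [0.454, 0.0819, 0.2234]
tcp_rot: [[0.432, 0.902, -0.001], [0.902, -0.432, 0.0], [-0.001, -0.001, -1.0]]
force: [-0.1, -0.0, -1.3]
opening: 0.697
grasp_force: 0.0
```

```bash
python3 -c "
from rig import bot
print(bot.hand_in())"
```

```text
the job is handed in; nothing more can be done
None
```

The coupon was only pushed, never lifted: it lies flush against the fence with its end within about 0.5 mm of the fence's end by camera, the hand is clear, and the job was handed in at about 22 s (no verdict returned).

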